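# Fit a taper-shank arbor to a drill chuck

## Task

Fit the large taper-shank arbor to the drill chuck that is held nose down in the vise: lift the arbor out of the wooden rack, set its short taper lightly into the socket in the chuck's back and let go of it. Then take the mallet and give the arbor's top end a few separate taps, lifting the mallet clear in between, until the taper is driven fully home with its collar down on the chuck; the mallet alone drives it, never the gripper. Finally stand the mallet back on the bench on its face, and leave everything else where it was.

Things in the scene. Friction and masses are not known exactly. Their poses are not given: they have to be found in the camera images.
- arbor: The arbor to fit, bare steel, about 0.2 kg, upright: the largest of three in the rack, with a long tapered shank ending in a flat tang. Origin: centre of its collar's underside, z up the shank. Collar 24 mm wide, 7 mm high. Below it the short taper for the chuck: 18.6 mm thick at the collar, 16 mm at its rounded tip, 25 mm long. At the start this hangs in a rack hole with 0.9 mm play and the collar rests on the rack.
- arbor_mid (a point): Middle of the arbor's shank, on its axis, 42 mm above the collar's underside: the place to grasp, 16 mm thick. The shank tapers from 18 mm at the collar to 14.5 mm over 64 mm, then comes the flat tang, 6 x 13 mm and 11 mm high.
- arbor_top (a point): Centre of the arbor's top end (end of the tang), on its axis, 82 mm above the collar's underside.
- chuck_mouth (a point): Centre of the socket mouth in the flat back of the drill chuck, 106 mm above the bench; z up, along the socket's axis. Steel chuck 46 mm thick, 41 mm at its back, immovable in a grey vise. Socket 18 mm wide at the mouth, narrowing, 30 mm deep. Hand-set, the arbor jams with its collar 4 to 8 mm above the chuck; driving it on takes ever more force, 12 to 22 N at the end, and it stays where it is driven.
- vise: Grey drill-press vise bolted to the bench, gripping the chuck. Origin on the bench, under the chuck's axis. Jaws 80 mm wide (its y), 58 mm high; base 124 mm wide; it reaches 63 mm along its +x, and 165 mm along its -x to the end of the screw and its cross bar. A bottle and a tin stand on either side of it.
- rack: Fixed hardwood rack, 208 mm long (its y), 64 mm wide (its x), top 42 mm above the bench; origin: centre of its underside. Four holes in a row along its y, at -75, -25, +25 and +75 mm: the arbors stand in the first three in any order, a wood bit in the last. Neighbours rise at most 65 mm above the rack's top.
- mallet: Soft-faced mallet, about 0.36 kg, standing upright on one face: dark head with white nylon faces 47 mm in diameter, 74 mm high, and a wooden handle jutting out level. Origin: centre of the face it stands on (pointing down, the face to tap with); z up along the head's axis; x along the handle.
- mallet_grip (a point): Point on the handle's axis 50 mm from the head's axis, 37 mm above the face the mallet stands on: a good place to grasp. The handle is 22 mm wide, 26 mm high and ends 162 mm from the head's axis.
- arbor_small: Bystander in the rack: smaller arbor, 12 mm shank with tang, stands 63 mm out of the rack. Origin: underside of its collar.
- arbor_plain: Bystander in the rack: arbor with a plain straight 12.7 mm shank and no tang, stands 57 mm out of the rack. Origin: underside of its collar.
- forstner: Bystander in the rack's last hole: wood bit with a 30 mm disc head, stands 57 mm out of the rack. Origin at the rack's top.
- glue: Bystander: white glue bottle, 60 mm in diameter, 185 mm high, standing. Origin: centre of its underside.
- wax_tin: Bystander: round tin, 84 mm in diameter, 75 mm high, standing. Origin: centre of its underside.
- sanding_block: Bystander: cork sanding block 65 x 110 x 35 mm. Origin: centre of its underside.
- chisel: Bystander: chisel lying down, 230 mm long, 24 mm high. Origin: on its underside, where handle meets blade.
- chuck_key: Bystander: T-shaped chuck key lying down, 70 x 55 mm, 20 mm high. Origin: on its underside, at the cross bar.
Mind the look-alikes: they are no part of the job. What is shaped like the mallet but pink or turquoise is not meant.

How it is judged:
By the outcome, as a careful person would: the job done as asked, in the order asked, and still so for the second after the job is handed in, with the robot touching nothing.
It also fails if it takes over 72 s, if anything falls off the work surface, if the arm or the gripper's body presses on something with over 40 N, if the wrist force passes 120 N, or if a joint passes its speed limit or range.

## Robot

A 6-joint arm with a two-finger parallel gripper is mounted at the origin on the work surface. World frame = base frame: x ahead of the robot, y to its left, z up, the work surface at z = 0. Lengths are in m, angles in rad, forces in N, time in s.
With the tool pointing down it reaches from about 0.325 to 0.9 m from the base axis. Payload 6.1 kg.
Tool frame: the origin (TCP) lies midway between the tips of the shut fingers; the grasp point (between the pads) lies 19 mm behind it; z points along the fingers, y is the line along which they close (so a half turn about z gives the same grasp; the last joint's range is limited). The gripper opens to 85 mm and grips with 20 to 120 N. Pads are 22 mm wide; open, the fingers measure 114 mm over their backs; the gripper's body (76 mm by 85 mm) begins 54 mm behind the grasp point. The pads swing forward as they close: fully open they stand 13 mm farther back than shut.
Start: joints at [1.031, 0.22, 1.526, -0, 1.395, -0.126], TCP at [0.251, 0.572, 0.231] pointing down, gripper open.
Joint ranges: [-2.98, 2.98], [-0.91, 2.08], [0.09, 2.57], [-1.24, 4.39], [0.2, 2.65], [-2.68, 2.68]. Speed limits (rad/s): [2.57, 2.57, 3.01, 3.14, 3.14, 3.14].

## Interface

Orientations are given as [roll, pitch, yaw] about the fixed x, y, z axes, in that order (R = Rz(yaw) Ry(pitch) Rx(roll)).
In Python, from plant import movep, move_l, set_joints, gripper_to, hold, inverse_kinematics, observe, get_image, get_calibration, Unreachable, job_done gives the robot as it stands. Calls block until the motion is done:
- movep(position, orientation): joint-space move of the TCP to a pose.
- move_l(position, feed=0.15, rotation=None, max_force=None): straight line of the TCP; rotation=None keeps the orientation; feed is the mean speed in m/s. With max_force (N) it stops when the force on the tool has changed by that much, and returns True; else False.
- set_joints(angles): joint-space move.
- gripper_to(opening, f_grip=None): finger opening in m; f_grip is the grip in N (None keeps the last); returns when the fingers have stopped.
- hold(seconds).
- inverse_kinematics(position, orientation): joint angles nearest the present ones, or None.
- observe(): the state.
- get_image(name): name is "side" or "top" or "wrist"; returns (picture, depth): 480x640x3 uint8, red, green, blue; 480x640 float32, m along the optical axis (not along the pixel's ray), 0 where there is no reading.
- get_calibration(name): a dict with "intrinsics" (3x3 intrinsics, pixels), "dist_coeffs" ([k1, k2, p1, p2, k3] as OpenCV has them; the pictures are not rectified), "world_from_camera" (4x4, takes a point from camera to world coordinates). Camera axes: x right, y down, z forward; pixel columns grow to the right and rows downward; lengths in m; the calibration is good to about 2 mm. A picture is of the moment at which its call begins: read the wrist's pose just before it. get_calibration takes no time and is no camera call; for the wrist camera it gives the pose at the moment of the call.
A pose or a line that the arm cannot do raises Unreachable and nothing moves.
- job_done(): hands the job in; it is judged then, once.
The state is a dict: "time_s": time; "q": joint angles; "joint_velocities": joint speeds; "joint_torque": joint torques, N m; "eef_pos": TCP position; "tcp_rot": TCP orientation; "ft_force": force on the tool from outside, world axes, zero at the start; "torque": the same for the moment, N m; "opening": finger opening in m; "grasp_force": force on a finger pad.
Only numpy, scipy, OpenCV 4.12 (cv2) and the standard library are available. Lean on these libraries where they do the work, as an engineer would, in place of code of your own. Each camera call takes 0.05 s, during which the arm holds its last target. There are 200 camera calls.

## Working session

There is one attempt and no reset: what is moved stays moved. The work goes in short steps, each a Python script; the robot and the scene stay as the last script left them, time stands still between calls to the robot, and variables do not carry over. Pictures are saved under pics/ and viewed, at most 10 in all, crops included, and the job is handed in when it is done.

```bash
mkdir -p pics; ls; python3 - <<'E'
from plant import *
import cv2,numpy as np
for n in ["top","side"]:
    p,d=get_image(n); np.savez(f"pics/{n}.npz",p=p,d=d); cv2.imwrite(f"pics/{n}0.png",p[:,:,::-1])
    c=get_calibration(n); print(n,c["intrinsics"],c["dist_coeffs"],np.round(c["world_from_camera"],3))
print(observe())
E
```

```text
pics
top [[502.03380975   0.         320.66893641]
 [  0.         502.03380975 248.75657665]
 [  0.           0.           1.        ]] [-0.1221555  0.         0.         0.         0.       ] [[ 2.900e-02 -9.840e-01  1.730e-01  2.420e-01]
 [-1.000e+00 -2.800e-02  4.000e-03 -4.000e-03]
 [ 1.000e-03 -1.730e-01 -9.850e-01  1.338e+00]
 [ 0.000e+00  0.000e+00  0.000e+00  1.000e+00]]
side [[565.21381584   0.         316.77460018]
 [  0.         565.21381584 239.40257929]
 [  0.           0.           1.        ]] [0.02438723 0.         0.         0.         0.        ] [[ 0.732 -0.396  0.555 -0.246]
 [-0.681 -0.443  0.583 -0.743]
 [ 0.015 -0.804 -0.594  0.899]
 [ 0.     0.     0.     1.   ]]
{'time_s': 0.1, 'q': array([ 1.03092092e+00,  2.21161637e-01,  1.52750596e+00,  3.84387114e-05,
        1.39471109e+00, -1.26105014e-01]), 'joint_velocities': array([ 0.00206616, -0.00358926, -0.00362116,  0.00141587, -0.00088004,
       -0.00151991]), 'joint_torque': array([ 1.22045323e-03, -4.98239958e+01, -3.90549088e+01, -7.92839774e-05,
        5.47642776e-03, -1.17380164e-04]), 'eef_pos': array([0.25099941, 0.57178294, 0.23029484]), 'tcp_rot': array([-3.13982556e+00, -2.62163183e-04,  2.72781526e+00]), 'ft_force': array([0.19771315, 0.83415655, 0.04489331]), 'torque': array([ 0.02930186, -0.02903568,  0.01626759]), 'grasp_force': 0.0, 'opening': 0.08552129081180138}
```

View pics/top0.png

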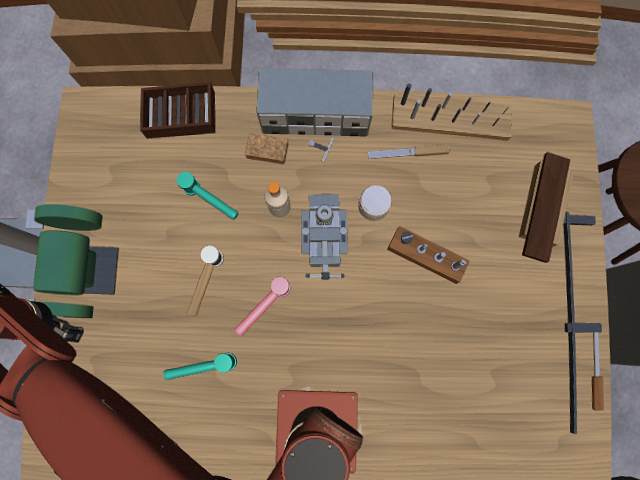

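View pics/side0.png

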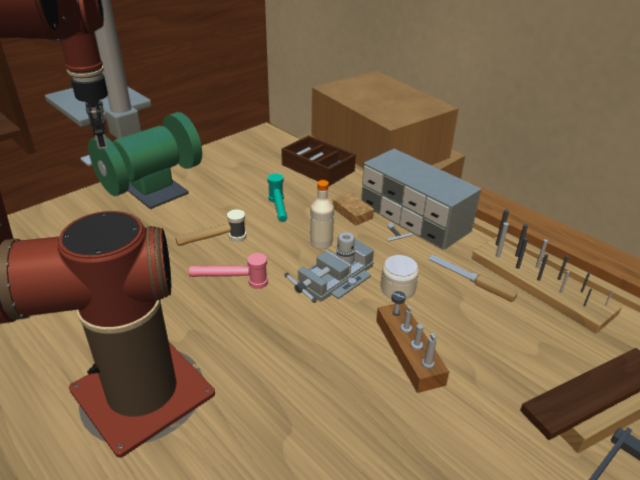

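The top view shows the natural mallet with its head at (211,256) and handle end at (193,313). The chuck is at (324,212), and the rack has the forstner bit at (406,238) and the large arbor at (460,265). The side view confirms that the tallest, tanged arbor is at the near end of the rack.

```bash
cat > h.py <<'E'
from plant import *
import cv2,numpy as np
def ray(cal,px,z):
    """pixels (N,2) -> world points on plane height z"""
    u=cv2.undistortPoints(np.float64(px).reshape(-1,1,2),np.array(cal["intrinsics"]),np.array(cal["dist_coeffs"])).reshape(-1,2)
    T=np.array(cal["world_from_camera"]); d=np.c_[u,np.ones(len(u))]@T[:3,:3].T
    return T[:3,3]+d*((z-T[2,3])/d[:,2])[:,None]
def cloud(cal,d):
    v,u=np.mgrid[0:480,0:640]
    n=cv2.undistortPoints(np.float64(np.c_[u.ravel(),v.ravel()]).reshape(-1,1,2),np.array(cal["intrinsics"]),np.array(cal["dist_coeffs"])).reshape(480,640,2)
    T=np.array(cal["world_from_camera"])
    return np.dstack([n,np.ones((480,640))])*d[...,None]@T[:3,:3].T+T[:3,3]
E
python3 - <<'E'
from h import *
c=get_calibration("top")
for n,px,z in [("mallet",(211,255),.074),("handle end",(193,313),.04),("chuck",(324,211),.106),("arb",(461,264),.12),("a2",(439,256),.1),("a3",(422,247),.1),("forst",(406,237),.099),("glue top",(273,188),.185),("tin",(375,200),.075),("screw end",(325,276),.04)]:
    print(n,ray(c,[px],z)[0].round(3))
w=get_calibration("wrist");o=observe()
from scipy.spatial.transform import Rotation as R
T=np.eye(4);T[:3,:3]=R.from_euler("xyz",o["tcp_rot"]).as_matrix();T[:3,3]=o["eef_pos"]
print((np.linalg.inv(T)@w["world_from_camera"]).round(3),w["intrinsics"])
E
```

```text
mallet [0.44  0.282 0.074]
handle end [0.292 0.328 0.04 ]
chuck [ 0.556 -0.004  0.106]
arb [ 0.428 -0.347  0.12 ]
a2 [ 0.45  -0.297  0.1  ]
a3 [ 0.472 -0.254  0.1  ]
forst [ 0.496 -0.213  0.099]
glue top [0.589 0.119 0.185]
tin [ 0.597 -0.136  0.075]
screw end [ 0.399 -0.012  0.04 ]
[[-0.001 -0.949 -0.315  0.08 ]
 [ 1.    -0.001  0.001 -0.001]
 [-0.001 -0.315  0.949 -0.143]
 [ 0.     0.     0.     1.   ]] [[352.40948238   0.         318.92919675]
 [  0.         352.40948238 242.19933222]
 [  0.           0.           1.        ]]
```

```bash
python3 - <<'E'
from h import *
def look(n):
    c=get_calibration("wrist");p,d=get_image("wrist"); o=observe()
    np.savez(f"pics/{n}.npz",p=p,d=d,T=c["world_from_camera"],tcp=o["eef_pos"]); print(n,o["time_s"],o["eef_pos"].round(4),o["tcp_rot"].round(3)); return p
a=look
movep([.392,.297,.25],[np.pi,0,2.84]); hold(.2); i1=look("wm")
movep([.556,-.004,.226],[np.pi,0,1.10]); hold(.2); i2=look("wc")
movep([.428,-.347,.226],[np.pi,0,1.10]); hold(.2); i3=look("wa")
cv2.imwrite("pics/w3.png",cv2.resize(np.hstack([i1,i2]),(800,300))[:,:,::-1]); cv2.imwrite("pics/wa.png",i3[:,:,::-1]);
cv2.imwrite("pics/wc.png",i2[:,:,::-1])
E
```

```text
wm 1.5333 [0.3916 0.2978 0.2498] [-3.141 -0.     2.841]
wc 3.075 [ 0.5559 -0.003   0.2262] [ 3.141 -0.     1.102]
wa 4.6917 [ 0.4286 -0.3462  0.226 ] [ 3.142 -0.     1.102]
```

View pics/w3.png

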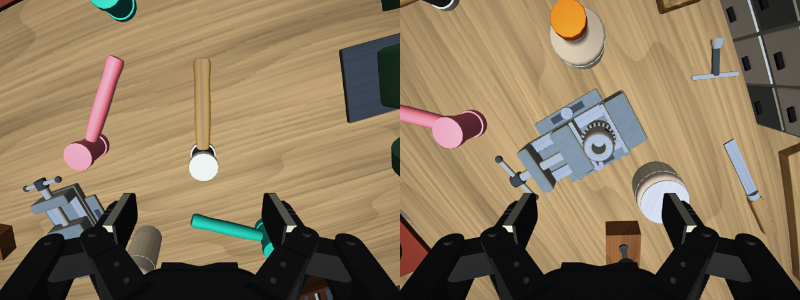

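View pics/wa.png

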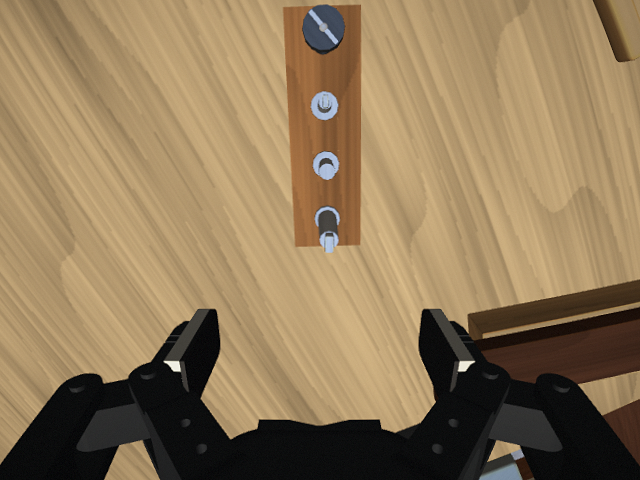

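The left half (mallet view) shows the white mallet face at (203,167) and the handle going straight up. The right half shows the chuck's back at (600,150). The rack view shows the large arbor's tang top at (329,242), its collar at (327,218), and its neighbours at (326,164), (324,105) and (323,28).

```bash
python3 - <<'E'
from h import *
c0=get_calibration("wrist")
def ld(n):
    f=np.load(f"pics/{n}.npz"); c=dict(c0,world_from_camera=f["T"]); return f["p"],f["d"],c,cloud(c,f["d"])
def near(C,xy,r,z0,z1):
    return (np.hypot(C[...,0]-xy[0],C[...,1]-xy[1])<r)&(C[...,2]>z0)&(C[...,2]<z1)
p,d,c,C=ld("wm")
m=near(C,(.44,.282),.045,.066,.082); P=C[m]; uv=np.argwhere(m)[:,::-1].astype(np.float32)
cen,r=cv2.minEnclosingCircle(ray(c,uv,.074)[:,:2].astype(np.float32)); print("mallet",len(P),cen,r,P[:,2].mean())
hd=np.array([np.cos(2.84),np.sin(2.84)]); 
rel=C[...,:2]-np.array(cen); s=rel@hd; t=rel@np.array([-hd[1],hd[0]])
mh=(s>.04)&(s<.15)&(abs(t)<.03)&(C[...,2]>.04)&(C[...,2]<.06)
k=np.polyfit(s[mh],t[mh],1); print("handle n",mh.sum(),"slope",k,"yaw",2.84+np.arctan(k[0]),"z",C[mh][:,2].mean(), "bench z",np.median(C[near(C,(.44,.2),.08,-.02,.02)][:,2]))
p,d,c,C=ld("wc")
m=near(C,(.556,-.004),.04,.1,.112); print("chuck",m.sum(),C[m][:,2].mean())
uv=np.argwhere(m)[:,::-1].astype(np.float32); cen,r=cv2.minEnclosingCircle(ray(c,uv,.106)[:,:2].astype(np.float32)); print(cen,r)
# hole: fill: pixels inside ring that are not at back height
mm=m.astype(np.uint8); cs,hi=cv2.findContours(mm,cv2.RETR_CCOMP,cv2.CHAIN_APPROX_NONE)
for q,h in zip(cs,hi[0]):
    if len(q)>15: q=ray(c,q.reshape(-1,2),.106)[:,:2].astype(np.float32); print("cont",h[3],len(q),cv2.minEnclosingCircle(q),cv2.fitEllipse(q))
x0,y0=uv.mean(0).astype(int); print(x0,y0)
cr=p[y0-40:y0+40,x0-40:x0+40]
p,d,c,C=ld("wa")
m=near(C,(.428,-.347),.03,.115,.13); uv=np.argwhere(m)[:,::-1].astype(np.float32)
q=ray(c,uv,.124)[:,:2]; print("arbtop",m.sum(),C[m].mean(0),cv2.minAreaRect(q.astype(np.float32)), cv2.boundingRect(uv.astype(np.int32)))
for n,xy in [("L",(.428,-.347)),("2",(.45,-.297)),("3",(.472,-.254)),("F",(.496,-.213))]:
    m=near(C,xy,.03,.045,.053); print(n,m.sum(),C[m].mean(0),C[m][:,:2].min(0),C[m][:,:2].max(0))
m=near(C,(.46,-.28),.15,.037,.0445); print("rack",cv2.minAreaRect(C[m][:,:2].astype(np.float32)),C[m][:,2].mean())
cr2=p[180:260,287:367]
cv2.imwrite("pics/crops.png",cv2.resize(np.hstack([cr,cr2]),(800,400),interpolation=cv2.INTER_CUBIC)[:,:,::-1])
E
```

```text
mallet 1726 (0.44198673963546753, 0.2878357768058777) 0.02456563338637352 0.07394496026456018
handle n 2820 slope [0.01454462 0.00077005] yaw 2.8545435934692738 z 0.04731594250621382 bench z 0.00014547799651690174
chuck 1617 0.10508383320769824
(0.5556325316429138, -0.0031206337735056877) 0.02026771567761898
cont -1 140 ((0.5556994676589966, -0.0031773021910339594), 0.020294448360800743) ((0.5556107759475708, -0.0033109975047409534), (0.03916119784116745, 0.039480630308389664), 149.95462036132812)
cont 0 64 ((0.5554488301277161, -0.003456185106188059), 0.009470446966588497) ((0.5555498600006104, -0.0034915702417492867), (0.01732214167714119, 0.018087808042764664), 60.625003814697266)
317 233
arbtop 166 [ 0.43538961 -0.35120835  0.12299936] ((0.43552249670028687, -0.3509070873260498), (0.014909262768924236, 0.006227492354810238), 59.905521392822266) (324, 233, 10, 20)
L 184 [ 0.4367953  -0.34720537  0.04904052] [ 0.42333832 -0.36210267] [ 0.44657208 -0.34025241]
2 289 [ 0.45729438 -0.30333565  0.04904513] [ 0.44462132 -0.31691094] [ 0.46785564 -0.28729689]
3 409 [ 0.47733757 -0.26241534  0.04810478] [ 0.46584181 -0.27337671] [ 0.48939946 -0.22484197]
F 12 [ 0.49466258 -0.22530019  0.04573249] [ 0.47382392 -0.23557183] [ 0.50704014 -0.22142443]
rack ((0.4672797918319702, -0.28425246477127075), (0.20908796787261963, 0.06480259448289871), 64.70843505859375) 0.042201998905002154
```

View pics/crops.png

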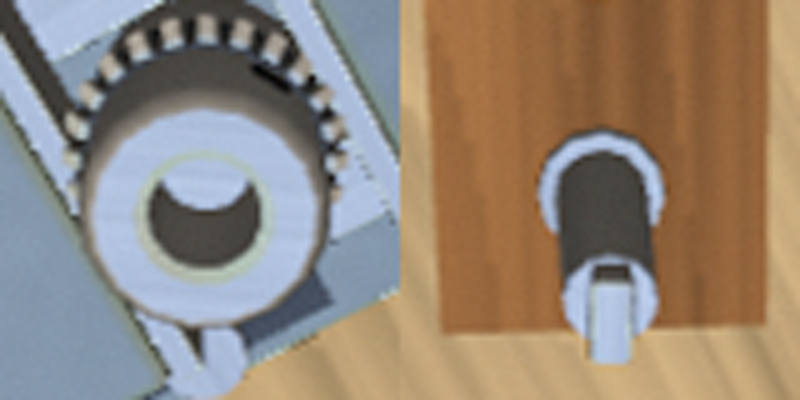

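The left crop shows the socket as a round hole in the chuck's back, and the right crop shows the collar, shank and flat tang of the large arbor. The chuck mouth fits at (0.5556, -0.0033). The arbor's own position and the rack geometry agree on (0.4353, -0.3515).

```bash
python3 - <<'E'
from h import *
Y=1.129; A=np.array([.4353,-.3515]); ch=np.array([.5556,-.0033])
def st(n): o=observe(); print(n,round(o["time_s"],2),o["eef_pos"].round(4),o["tcp_rot"].round(3),o["ft_force"].round(1),round(o["opening"],4),round(o["grasp_force"],1))
gripper_to(.05)
movep([*A,.15],[np.pi,0,Y])
move_l([*A,.065],feed=.12,max_force=6); hold(.3); st("at"); 
gripper_to(.0,40); st("grip")
move_l([*A,.068],feed=.03); st("up"); move_l([*A,.2],feed=.12); st("lift")
movep([*ch,.2],[np.pi,0,Y]); hold(.4); st("over")
c=get_calibration("wrist");p,d=get_image("wrist");o=observe(); np.savez("pics/wh.npz",p=p,d=d,T=c["world_from_camera"]); cv2.imwrite("pics/wh.png",p[:,:,::-1])
E
```

```text
at 6.7 [ 0.4356 -0.3518  0.0657] [3.141 0.    1.129] [-0.4  0.6  1. ] 0.0503 0.0
grip 7.1 [ 0.4353 -0.3515  0.0651] [-3.142  0.     1.129] [-0.9 -0.   1.9] 0.0148 39.0
up 7.35 [ 0.4352 -0.3514  0.0678] [-3.141 -0.     1.129] [ 0.2  0.5 -1.8] 0.0149 39.0
lift 8.6 [ 0.4348 -0.351   0.1989] [-3.140e+00 -1.000e-03  1.129e+00] [ 0.1 -0.7 -2.7] 0.0154 39.0
over 10.38 [ 0.5556 -0.0038  0.2   ] [-3.142  0.     1.128] [-0.3  0.5 -2.4] 0.0152 39.0
```

View pics/wh.png

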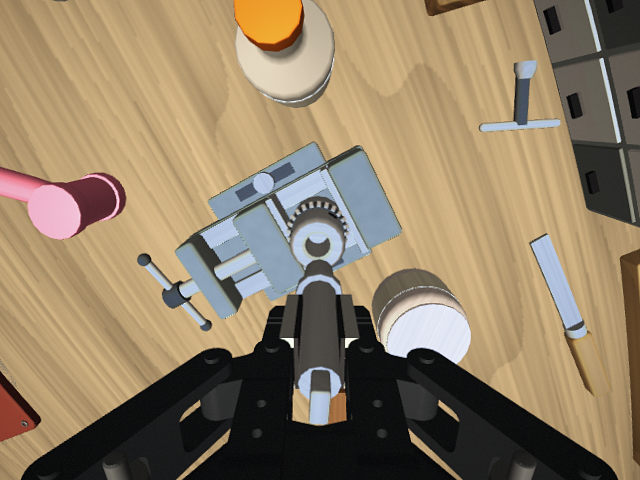

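The held arbor stands straight in the fingers at (320,330), with its tip pointing at the socket at (318,240). I'll lower it with a force stop.

```bash
python3 - <<'E'
from h import *
ch=np.array([.5556,-.0033])
def st(n): o=observe(); print(n,round(o["time_s"],2),o["eef_pos"].round(4),o["tcp_rot"].round(3),o["ft_force"].round(1),o["torque"].round(2),round(o["opening"],4),round(o["grasp_force"],1))
move_l([*ch,.165],feed=.1); hold(.2); st("pre")
print(move_l([*ch,.130],feed=.03,max_force=5)); st("down")
c=get_calibration("wrist");p,d=get_image("wrist"); np.savez("pics/wd.npz",p=p,d=d,T=c["world_from_camera"]); cv2.imwrite("pics/wd.png",p[200:440,200:440,::-1])
E
```

```text
pre 11.12 [ 0.5563 -0.0034  0.166 ] [ 3.14  -0.     1.129] [ 0.5 -0.1 -2.7] [-0.   -0.    0.02] 0.0148 39.0
True
down 12.03 [ 0.5546 -0.0035  0.1345] [-3.139e+00  1.000e-03  1.129e+00] [ 1.1 -0.9 -0.8] [-0.2  -0.3  -0.01] 0.0146 39.1
```

```bash
python3 - <<'E'
from h import *
def st(n): o=observe(); print(n,round(o["time_s"],2),o["eef_pos"].round(4),o["tcp_rot"].round(3),o["ft_force"].round(1),round(o["opening"],4),round(o["grasp_force"],1)); return o
p=st("b")["eef_pos"]
move_l([.5556,-.0033,p[2]],feed=.02)
gripper_to(.05,20); st("open")
move_l([.5556,-.0033,.24],feed=.12)
Y=1.129
movep([.5556-.03,-.0033-.06,.28],[np.pi,0,Y]); hold(.3)
c=get_calibration("wrist");im,d=get_image("wrist"); st("look"); C=cloud(c,d)
cv2.imwrite("pics/we.png",im[:,:,::-1])
near=np.hypot(C[...,0]-.5556,C[...,1]+.0033)<.03
m=near&(C[...,2]>.18)&(C[...,2]<.21); print("top",m.sum(),C[m].mean(0).round(4),C[m].max(0).round(4),C[m].min(0).round(4), np.percentile(C[m][:,2],[50,90]))
uv=np.argwhere(m)[:,::-1].astype(np.float32);print(cv2.minAreaRect(ray(c,uv,.193)[:,:2].astype(np.float32)))
for z0 in np.arange(.1,.125,.002):
    k=near&(C[...,2]>z0)&(C[...,2]<z0+.002); print(round(z0,3),k.sum(),C[k].mean(0).round(4) if k.sum() else "")
E
```

```text
b 12.08 [ 0.5545 -0.0035  0.1345] [-3.139e+00  1.000e-03  1.129e+00] [ 1.8 -2.2 -0.4] 0.0146 39.1
open 12.77 [ 0.5557 -0.0032  0.1345] [-3.138e+00  2.000e-03  1.129e+00] [-0.3 -0.   0.4] 0.05 0.0
look 14.56 [ 0.5255 -0.0626  0.2791] [-3.14  0.    1.13] [ 0.7 -0.5  1. ] 0.05 0.0
top 378 [ 0.5559 -0.0041  0.1883] [0.5628 0.0027 0.1952] [ 0.5489 -0.0114  0.1801] [0.19218582 0.19395417]
((0.5559870004653931, -0.0038080187514424324), (0.013243119232356548, 0.012826645746827126), 19.433639526367188)
0.1 83 [ 0.555  -0.005   0.1014]
0.102 167 [ 0.5553 -0.0039  0.1031]
0.104 399 [ 0.5555 -0.0035  0.1053]
0.106 343 [ 0.556  -0.004   0.1066]
0.108 7 [ 0.5631 -0.0043  0.1083]
0.11 0 
0.112 0 
0.114 1 [0.5593 0.0068 0.1141]
0.116 94 [ 5.573e-01 -4.000e-04  1.174e-01]
0.118 111 [ 5.554e-01 -2.000e-04  1.187e-01]
0.12 3 [0.5557 0.0024 0.1208]
0.122 1 [0.55   0.0025 0.1222]
0.124 2 [0.5575 0.0039 0.1257]
```

View pics/we.png

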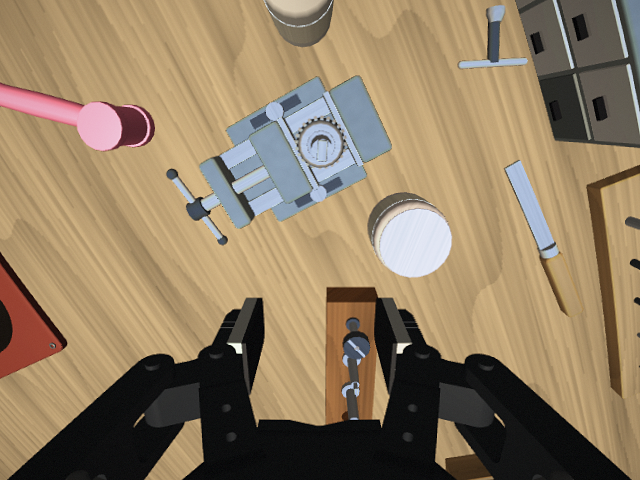

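The arbor stands upright in the chuck at (320,148), its top at about z = 0.193, so the collar is roughly 5 mm above the chuck. Next is the mallet.

```bash
python3 - <<'E'
from h import *
def st(n): o=observe(); print(n,round(o["time_s"],2),o["eef_pos"].round(4),o["tcp_rot"].round(3),o["ft_force"].round(1),o["torque"].round(2),round(o["opening"],4),round(o["grasp_force"],1)); return o
Y=2.8545; M=np.array([.4420,.2878]); h=np.array([np.cos(Y),np.sin(Y)]); g=M+.05*h
movep([*g,.12],[np.pi,0,Y]); st("above")
print(move_l([*g,.019],feed=.1,max_force=8)); hold(.3); st("at")
gripper_to(0,120); hold(.2); st("grip")
move_l([*g,.05],feed=.08); hold(.2); st("lift")
move_l([*g,.27],feed=.2); st("high")
T=np.array([.5557,-.0036])+.05*h
movep([*T,.27],[np.pi,0,Y]); hold(.3); st("over")
c=get_calibration("wrist");im,d=get_image("wrist")
t,td=get_image("side"); cv2.imwrite("pics/m.png",np.vstack([np.hstack([im[:,120:520],t[100:340,200:400].repeat(2,0).repeat(2,1)])])[:,:,::-1])
C=cloud(c,d); rel=C[...,:2]-T; s=rel@h+.05
k=(np.abs(rel@np.array([-h[1],h[0]]))<.022)&(C[...,2]>.25)&(s>-.03)&(s<.16)
for a in np.arange(-.03,.16,.02):
    q=k&(s>=a)&(s<a+.02)
    if q.sum()>5: print(round(a,2),q.sum(),np.percentile(C[q][:,2],[10,50,90]).round(4))
E
```

```text
above 16.11 [0.395  0.3017 0.1206] [3.141e+00 1.000e-03 2.853e+00] [ 0.1 -0.   0. ] [0.05 0.02 0.02] 0.0496 0.0
False
at 17.57 [0.3943 0.3021 0.0194] [3.141e+00 1.000e-03 2.855e+00] [-0.1  0.5 -0.1] [-0.02  0.02 -0.02] 0.0498 0.0
grip 18.14 [0.3942 0.3021 0.0194] [3.141 0.    2.854] [-2.3  0.1  5.8] [-0.17  0.21 -0.02] 0.0205 117.1
lift 18.88 [0.3935 0.3017 0.0494] [-3.141e+00 -1.000e-03  2.855e+00] [-0.4  0.4 -3.7] [ 0.1   0.17 -0.02] 0.0203 117.3
high 20.13 [0.3933 0.3016 0.2684] [-3.140e+00 -2.000e-03  2.855e+00] [ 0.4 -1.  -4.7] [ 0.01  0.15 -0.02] 0.0204 117.3
over 21.62 [0.5077 0.0115 0.2701] [3.141 0.    2.856] [-0.3 -0.  -3.7] [0.04 0.1  0.03] 0.0203 117.4
0.01 2432 [0.2871 0.2973 0.302 ]
0.03 2660 [0.2956 0.2989 0.3086]
0.05 23484 [0.2983 0.3472 0.3625]
0.07 3364 [0.2944 0.299  0.3006]
0.09 3916 [0.2942 0.2988 0.3005]
0.11 4297 [0.294  0.2983 0.3001]
0.13 6610 [0.2947 0.2995 0.4128]
0.15 2730 [0.2946 0.299  0.301 ]
```

View pics/m.png

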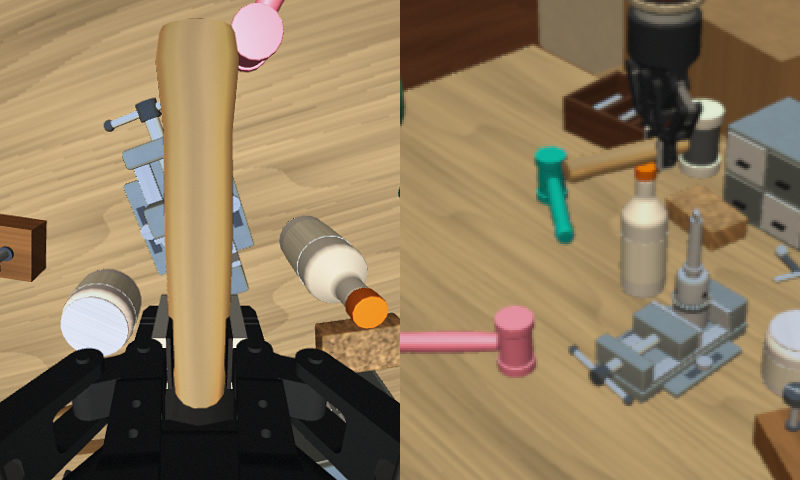

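The handle is level in the grip and the side view shows the mallet head hanging over the arbor, which is standing in the chuck. I'll tap with rising force limits.

```bash
python3 - <<'E'
from h import *
def st(n): o=observe(); print(n,round(o["time_s"],2),o["eef_pos"].round(4),o["tcp_rot"].round(3),o["ft_force"].round(1),o["torque"].round(2)); return o
Y=2.8545; h=np.array([np.cos(Y),np.sin(Y)]); T=np.array([.5557,-.0036])+.05*h
move_l([*T,.235],feed=.15)
for F in [12,18,24,30]:
    r=move_l([*T,.200],feed=.08,max_force=F); o=st(f"F{F} {r}")
    move_l([*T,.235],feed=.12); hold(.2)
st("end")
E
```

```text
F12 True 22.52 [0.5088 0.0104 0.2049] [3.141e+00 3.000e-03 2.855e+00] [ 0.3 -0.3 -1. ] [-0.05 -0.07  0.02]
F18 True 23.55 [0.507  0.0109 0.2014] [ 3.141 -0.     2.855] [-2.   1.7  3.5] [0.15 0.41 0.04]
F24 True 24.66 [0.5077 0.0107 0.2002] [-3.142e+00 -1.000e-03  2.855e+00] [-4.   0.7  8.5] [ 0.01  0.29 -0.03]
F30 False 25.89 [0.5073 0.0107 0.1996] [-3.141 -0.004  2.855] [-3.5  1.5  2.2] [0.07 0.41 0.  ]
end 26.53 [0.5071 0.0106 0.2337] [-3.141 -0.005  2.855] [ 0.5 -0.7 -4.4] [0.05 0.13 0.01]
```

```bash
python3 - <<'E'
from h import *
Y=2.8545; h=np.array([np.cos(Y),np.sin(Y)]); T=np.array([.5557,-.0036])+.05*h
move_l([*T,.27],feed=.15); hold(.2)
c=get_calibration("wrist");im,d=get_image("wrist");C=cloud(c,d); rel=C[...,:2]-T; s=rel@h+.05
k=(np.abs(rel@np.array([-h[1],h[0]]))<.006)&(C[...,2]>.25)&(C[...,2]<.33)
for a in np.arange(-.01,.16,.02):
    q=k&(s>=a)&(s<a+.02)
    if q.sum()>5: print(round(a,2),q.sum(),np.percentile(C[q][:,2],[10,50,90]).round(4))
c=get_calibration("side");t,d=get_image("side"); C=cloud(c,d)
near=(np.hypot(C[...,0]-.5557,C[...,1]+.0036)<.03)&(C[...,2]>.09)&(C[...,2]<.23)
z=C[near][:,2]; print(np.histogram(z,np.arange(.09,.21,.003))[0]); print("top",np.sort(z)[-8:].round(4))
cv2.imwrite("pics/s2.png",cv2.resize(t[120:290,290:400],None,fx=3.5,fy=3.5,interpolation=cv2.INTER_CUBIC)[:,:,::-1])
E
```

```text
0.01 825 [0.2998 0.3013 0.3044]
0.03 1419 [0.2982 0.2996 0.3009]
0.05 1615 [0.2956 0.2972 0.2987]
0.07 1776 [0.293  0.2945 0.296 ]
0.09 1940 [0.2897 0.2914 0.2932]
0.11 2065 [0.2861 0.288  0.2897]
0.13 2219 [0.2843 0.2856 0.2868]
0.15 1126 [0.2816 0.2836 0.2853]
[20 19 15 27 38 34 17 14 11  3  9  5  8 10  4  7  6  8  7  8  8  9  6  7
  8  7  6  8  8 10  3  3 10  0  0  0  0  0  0]
top [0.1865 0.1869 0.1881 0.1881 0.1885 0.1887 0.1887 0.1887]
```

View pics/s2.png

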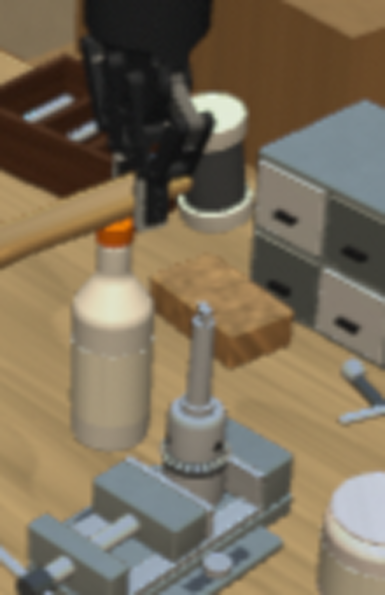

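The side view shows the collar apparently down on the chuck, with the arbor top at about 0.1885. The handle has tilted about 0.126 rad in the grip. I'll level the head and tap nearer the grip, so that force alone shows whether the collar is home.

```bash
cat >> h.py <<'E'
from scipy.spatial.transform import Rotation as R
Y=2.8545; h=np.array([np.cos(Y),np.sin(Y)])
def tilted(G,th):
    """TCP pose with grasp point at G and tool turned by th so the handle end rises"""
    r=R.from_rotvec(th*np.array([h[1],-h[0],0]))*R.from_euler("xyz",[np.pi,0,Y])
    return np.array(G)+.019*r.as_matrix()[:,2], r.as_euler("xyz")
def st(n): o=observe(); print(n,round(o["time_s"],2),o["eef_pos"].round(4),o["tcp_rot"].round(3),o["ft_force"].round(1),o["torque"].round(2)); return o
def handle_tilt(G):
    c=get_calibration("wrist");im,d=get_image("wrist");C=cloud(c,d);rel=C[...,:2]-np.array(G[:2]); s=rel@h
    k=(np.abs(rel@np.array([-h[1],h[0]]))<.006)&(abs(C[...,2]-G[2])<.05)&(s>.025)&(s<.105)
    return np.polyfit(s[k],C[k][:,2],1)
E
python3 - <<'E'
from h import *
A=np.array([.5557,-.0036]); G=A+.035*h; th=.126
p,e=tilted([*G,.265],th); movep(p,e); hold(.2); print("tilt",handle_tilt([*G,.265]))
for F,v in [(22,.08),(30,.06),(32,.06)]:
    p,_=tilted([*G,.212],th); r=move_l(p,feed=v,max_force=F); o=st(f"F{F} {r}"); 
    p,_=tilted([*G,.255],th); move_l(p,feed=.15); hold(.2)
print("tilt",handle_tilt([*G,.255]))
c=get_calibration("side");t,d=get_image("side"); C=cloud(c,d)
near=(np.hypot(C[...,0]-.5557,C[...,1]+.0036)<.02)&(C[...,2]>.15)&(C[...,2]<.205)
print("top",np.sort(C[near][:,2])[-8:].round(4))
E
```

```text
tilt [-0.02695963  0.27739114]
F22 True 28.31 [0.519  0.0073 0.203 ] [-3.142 -0.128  2.855] [-2.9  0.3  5.7] [-0.01  0.44 -0.03]
F30 True 29.48 [0.5198 0.0071 0.202 ] [-3.141 -0.128  2.855] [-4.7  0.7  9.8] [0.08 0.56 0.07]
F32 True 30.68 [0.5199 0.0071 0.2011] [-3.141 -0.13   2.855] [-4.1  0.3  9.8] [-0.01  0.6  -0.01]
tilt [-0.13823281  0.26532401]
top [0.1856 0.1856 0.1861 0.1879 0.1888 0.189  0.1902 0.1906]
```

```bash
python3 - <<'E'
from h import *
A=np.array([.5557,-.0036]); n=np.array([-h[1],h[0]]); G=A+.08*n-.02*h
p,_=tilted([*(A+.035*h),.30],.126); move_l(p,feed=.2)
movep([*G,.28],[np.pi,0,Y]); hold(.3); st("v")
c=get_calibration("wrist");im,d=get_image("wrist"); C=cloud(c,d)
near=np.hypot(C[...,0]-A[0],C[...,1]-A[1])<.025
hst,e=np.histogram(C[near][:,2],np.arange(.095,.2,.001))
print([(round(a,3),int(k)) for a,k in zip(e,hst) if k>6])
uv=cv2.projectPoints(np.array([[0,0,0.]]),np.zeros(3),np.zeros(3),np.eye(3),None)
q=np.argwhere(near)[:,::-1]; x,y,w,hh=cv2.boundingRect(q.astype(np.int32)); print(x,y,w,hh)
cv2.imwrite("pics/v.png",cv2.resize(im[max(0,y-25):y+hh+25,max(0,x-25):x+w+25],None,fx=4,fy=4,interpolation=cv2.INTER_CUBIC)[:600,:800,::-1])
E
```

```text
v 32.52 [ 0.5522 -0.0851  0.2796] [ 3.141e+00 -1.000e-03  2.856e+00] [-0.3  0.3 -3.7] [ 0.01  0.12 -0.04]
[(np.float64(0.095), 11), (np.float64(0.097), 11), (np.float64(0.098), 11), (np.float64(0.099), 18), (np.float64(0.1), 20), (np.float64(0.101), 48), (np.float64(0.102), 68), (np.float64(0.103), 83), (np.float64(0.104), 79), (np.float64(0.105), 206), (np.float64(0.106), 265), (np.float64(0.107), 71), (np.float64(0.108), 8), (np.float64(0.11), 10), (np.float64(0.111), 16), (np.float64(0.112), 61), (np.float64(0.113), 80), (np.float64(0.114), 35), (np.float64(0.115), 7), (np.float64(0.117), 8), (np.float64(0.118), 8), (np.float64(0.119), 7), (np.float64(0.121), 11), (np.float64(0.122), 7), (np.float64(0.123), 9), (np.float64(0.124), 8), (np.float64(0.126), 8), (np.float64(0.127), 10), (np.float64(0.128), 7), (np.float64(0.129), 7), (np.float64(0.13), 11), (np.float64(0.132), 7), (np.float64(0.133), 8), (np.float64(0.134), 9), (np.float64(0.135), 11), (np.float64(0.136), 7), (np.float64(0.138), 13), (np.float64(0.14), 9), (np.float64(0.141), 15), (np.float64(0.143), 7), (np.float64(0
[... 306 characters left out ...]
p.float64(0.158), 13), (np.float64(0.159), 8), (np.float64(0.16), 8), (np.float64(0.161), 12), (np.float64(0.162), 8), (np.float64(0.163), 11), (np.float64(0.164), 12), (np.float64(0.165), 15), (np.float64(0.167), 13), (np.float64(0.168), 8), (np.float64(0.169), 12), (np.float64(0.17), 12), (np.float64(0.171), 8), (np.float64(0.172), 9), (np.float64(0.173), 13), (np.float64(0.174), 11), (np.float64(0.175), 7), (np.float64(0.176), 44), (np.float64(0.177), 58), (np.float64(0.178), 27), (np.float64(0.18), 9), (np.float64(0.182), 9), (np.float64(0.183), 8), (np.float64(0.184), 10), (np.float64(0.186), 16), (np.float64(0.187), 43), (np.float64(0.188), 81), (np.float64(0.189), 25)]
368 162 255 318
```

View pics/v.png

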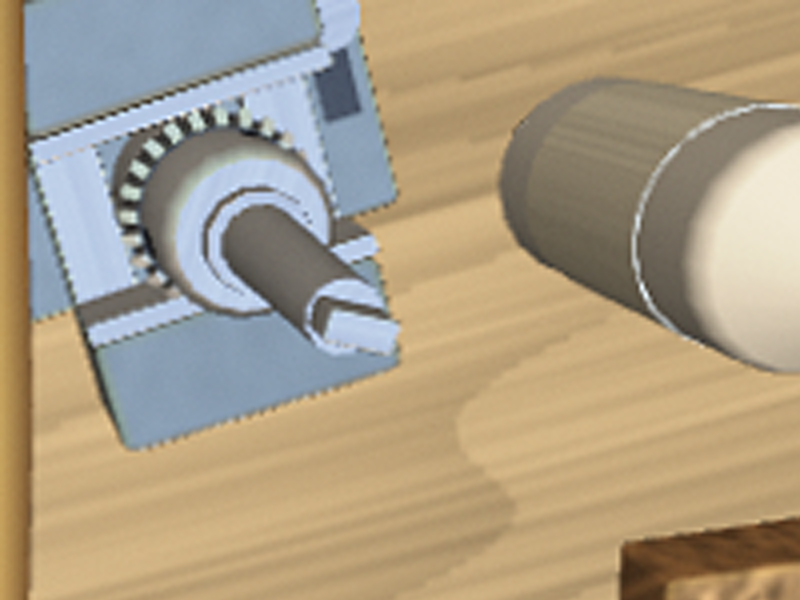

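The collar sits on the chuck's back: collar top at 0.113, chuck back at 0.106, arbor top at 0.188, so the taper is home. Now the mallet goes back, levelled first.

```bash
python3 - <<'E'
from h import *
M=np.array([.4420,.2878]); g=M+.05*h; th=.264
movep([.46,.08,.30],[np.pi,0,Y])
p,e=tilted([*g,.14],th); movep(p,e); hold(.3); k=handle_tilt([*g,.14])[0]; print("slope",k)
th=th-k; p,e=tilted([*g,.14],th); movep(p,e); hold(.3); print("slope",handle_tilt([*g,.14])[0],"th",th)
p,_=tilted([*g,.055],th); move_l(p,feed=.12); hold(.2); st("low")
p,_=tilted([*g,.028],th); print(move_l(p,feed=.02,max_force=5)); st("down"); print(handle_tilt([*g,.04]))
open("th","w").write(str(th))
E
```

```text
slope -0.008176936289986805
slope 0.0011896554916009097 th 0.2721769362899868
low 36.48 [0.3899 0.3037 0.0376] [ 3.14  -0.271  2.855] [-0.4 -0.3 -3.3] [-0.06 -0.13  0.02]
True
down 37.38 [0.3889 0.3034 0.0185] [-3.141 -0.273  2.854] [0.1 0.1 4.7] [-0.06 -0.02  0.02]
[-0.00120866  0.04871512]
```

```bash
python3 - <<'E'
from h import *
gripper_to(.03,20); hold(.2); gripper_to(.055); st("open")
p=observe()["eef_pos"]
move_l([p[0]+.01*h[0],p[1]+.01*h[1],.15],feed=.1); st("up")
movep([.392,.297,.28],[np.pi,0,Y]); hold(.3)
c=get_calibration("wrist");im,d=get_image("wrist"); C=cloud(c,d)
m=(np.hypot(C[...,0]-.442,C[...,1]-.2878)<.045)&(C[...,2]>.066)&(C[...,2]<.085)
uv=np.argwhere(m)[:,::-1].astype(np.float32); print("mallet",cv2.minEnclosingCircle(ray(c,uv,.074)[:,:2].astype(np.float32)),np.percentile(C[m][:,2],[10,50,90]))
print("handle",handle_tilt([.394,.302,.037]))
c=get_calibration("side");t,d=get_image("side"); C=cloud(c,d)
near=(np.hypot(C[...,0]-.5557,C[...,1]+.0036)<.02)&(C[...,2]>.15)&(C[...,2]<.205)
print("arbor top",np.sort(C[near][:,2])[-5:].round(4)); st("end")
E
```

```text
open 38.26 [0.3876 0.3028 0.0172] [-3.139 -0.275  2.854] [ 0.9 -0.5 -0.2] [-0.06 -0.1   0.02]
up 39.74 [0.3775 0.3054 0.1492] [-3.138 -0.276  2.854] [-0.5 -0.1  0.4] [-0.01 -0.09 -0.01]
mallet ((0.4416464865207672, 0.28618916869163513), 0.024387013167142868) [0.07295988 0.0742136  0.07518601]
handle [0.00499984 0.04876142]
arbor top [0.1873 0.1877 0.1877 0.1878 0.189 ]
end 40.77 [0.392  0.2968 0.2792] [-3.141e+00 -1.000e-03  2.854e+00] [-0.7 -0.1 -0.2] [-0.01  0.01 -0.01]
```

```bash
python3 -c "
from plant import *
print(job_done())"
```

```text
the job is handed in; nothing more can be done
None
```

The arbor is driven fully home with its collar on the chuck, the mallet stands on its face within about 2 mm of where it was, and the job was handed in at about 41 s of the 72 s allowed.

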